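# Load two ground discs into the lift magazine and shut its retaining bar

## Robot

A 6-joint arm with a two-finger parallel gripper is mounted at the origin on the work surface. World frame = base frame: x ahead of the robot, y to its left, z up, the work surface at z = 0. Lengths are in m, angles in degrees, forces in N, time in s.
With the tool pointing down it reaches from about 0.4 to 0.825 m from the base axis. Payload 7 kg.
Tool frame: the origin (TCP) lies midway between the tips of the shut fingers; the grasp point (between the pads) lies 19 mm behind it; z points along the fingers, y is the line along which they close (so a half turn about z gives the same grasp; the last joint's range is limited). The gripper opens to 88 mm and grips with 3 to 60 N. Pads are 19 mm wide; open, the fingers measure 130 mm over their backs; the gripper's body (78 mm by 193 mm) begins 47 mm behind the grasp point.
Start: joints at [84.46, 20.546, 0.682, 0, -70.136, -16.507], TCP at [0.253, 0.626, 0.227] pointing down, gripper open.
Joint ranges: [-176.03, 176.03], [-82.01, 121.73], [-58.28, 71.71], [-173.87, 95.51], [-174.79, -0.11], [-173.66, 173.66]. Speed limits (degrees/s): [136.94, 136.94, 172.46, 180, 180, 180].

## Interface

Orientations are given as [roll, pitch, yaw] about the fixed x, y, z axes, in that order (R = Rz(yaw) Ry(pitch) Rx(roll)).
In Python, from plant import ctrl gives the robot as it stands.
- The arm moves only by the tool step_arm, never from a script. Its argument "rows" is a list of rows, each a list of 3 entries, a list of its own where there are three numbers: the closure, from 0 (fully open) to 1 (shut), then the shift along the world's x, y, z in mm, then the turn, a rotation vector about the world's x, y, z in rad. A call has exactly 5 rows; each row is the pose to reach, as a shift and turn from the pose commanded when the call began; what a row does not reach only later rows make up. A row lasts 1/12 s, in which the tool goes at most 41.7 mm and 7.16 degrees, less where a joint would pass 70% of its speed; a pose out of reach is approached as far as the arm can. A call with a gripper value outside its range is refused whole. The fingers move at their own pace and stop on an object; the grip force is fixed at half the most. Time passes only in rows, so rows that repeat a pose let the fingers close, or fill a call up. It gives the time, the measured TCP pose, the force, the opening and the grip force at its end, in the units of the state.
- ctrl.get_obs(): the state, without advancing time (a new reading comes with each control period).
- ctrl.snapshot(name): name is "scene" or "top" or "wrist"; returns the picture (480x640x3 uint8, red, green, blue); there is no depth.
- ctrl.camera_model(name): a dict with "intrinsics" (3x3 intrinsics, pixels), "distortion" ([k1, k2, p1, p2, k3] as OpenCV has them; the pictures are not rectified), "R" (3x3) and "t" (3): a world point X has camera coordinates R X + t. Camera axes: x right, y down, z forward; pixel columns grow to the right and rows downward; lengths in m; the calibration is good to about 2 mm. A picture is of the moment at which its call begins: read the wrist's pose just before it. camera_model takes no time and is no camera call; for the wrist camera it gives the pose at the moment of the call.
- ctrl.close_job(): hands the job in; it is judged then, once.
The state is a dict: "clock": time; "joint_pos": joint angles; "qvel": joint speeds; "tau": joint torques, N m; "tool_pos": TCP position; "orientation": TCP orientation; "force": force on the tool from outside, world axes, zero at the start; "moment": the same for the moment, N m; "opening": finger opening in m; "gripper_force": force on a finger pad.
Only numpy, scipy, OpenCV 4.12 (cv2) and the standard library are available. Lean on these libraries where they do the work, as an engineer would, in place of code of your own. Each camera call takes 0.05 s, during which the arm holds its last target. There are 200 camera calls.

## Task

Finish loading the disc magazine: raise or lower it by its side grip until the right slot is level with the deck, then slide the thick steel disc off the deck into the empty tall slot at the top, and the thin disc likewise into the empty low slot, each fully home against the back stops. When both are in, swing the retaining bar shut across the front of the slots. Do not tip a disc or let it fall off the deck, and leave the other things on and around the stand where they are.

Things in the scene. Friction and masses are not known exactly. Their poses are not given: they have to be found in the camera images.
- stand: Fixed loading stand. Origin on the table under the magazine's centre; x = loading direction (deck to magazine), y = left, z up. 'Before' and 'left' below are in this frame. Behind the magazine, at x = +95 mm, two guide rods with a bridge, top 249 mm above the table.
- deck_mouth (a point): Middle of the deck's far edge, on its top; axes as the stand's. The deck is a flat black plastic sheet 110 mm above the table, from here 158 mm back and 185 mm to either side, i.e. stand x -252 to -94 mm. A flush tongue 40 mm wide runs from here 42 mm forward along the centre line, ending 18 mm before the magazine's uprights.
- magazine (a joint): Height of the magazine on its counterbalanced lift, m: 0 = bottom stop, 0.08 = top stop; stays where left, up to 20 N to move. Ledges above the table at q: bottom slot 34 mm + q and third slot 68 mm + q (both already filled, discs fixed), empty low slot 51 mm + q, empty tall top slot 92 mm + q. Flush with the deck at q = 0.059 (low), 0.018 (tall); discs enter best with ledges 1 to 3 mm below the deck.
- slot_thin (a point): Home of the thin disc in the empty low slot: where the centre of its underside rests. Axes as the stand's. Side ledges 74 mm apart, lead-ins bent down, clear height 13 mm, 97 mm wide between uprights (mouth flared). Uprights and ledges begin 34 mm before it, so a home disc sticks out 12 mm. Two rods at the back stop the disc exactly here. Uprights' top 61 mm above.
- slot_thick (a point): Home of the thick disc in the empty tall slot, the topmost, 41 mm above slot_thin: where the centre of its underside rests. Clear height 20 mm, open above but for a rear tie bar; same widths, lead-ins and back stops. Uprights' top 20 mm above.
- lift_grip (a point): Middle of the lift grip on the magazine's right: black horizontal round bar, 16 mm in diameter, along y, from 52 to 130 mm right of the magazine's centre, collar of 22 mm at its end. This point is 105 mm right of and 10 mm beyond the magazine's centre, 21 mm above slot_thin. Pinch it from above with fingers closing along x.
- retainer (a joint): Angle of the retaining bar, rad: 0 = shut (stop), 3.4 = widest open. Friction hinge, about 1 N at the knob; stays where left. Opens clockwise seen from above: from shut it swings towards the deck, then out to the left and back beside the magazine.
- retainer_knob (a point): Centre of the black ball knob, 16 mm in diameter, on top of the retaining bar (vertical steel rod 8 mm thick spanning all slots), 22 mm above the uprights' top. Circles its hinge at 42 mm; shut, it is 26 mm left of and 46 mm before the magazine's centre.
- retainer_hinge (a point): On the vertical hinge axis of the retaining bar, at the knob's height: 46 mm before and 68 mm left of the magazine's centre. Axes as the stand's.
- disc_thick: Loose thick disc, bright ground steel, 92 mm in diameter, 14 mm thick, about 0.7 kg, small dimple in the middle. Origin at the centre of its underside. Lies on the left or right of the deck; too wide to grasp across: push it by its rim.
- disc_thin: Loose thin disc, bright ground steel, 92 mm in diameter, 7 mm thick, about 0.35 kg; otherwise as the thick one.
- bush: Bystander: steel bush 32 mm in diameter, 18 mm high, on the near middle of the deck. Origin under its centre.
- point: Bystander: turned steel point 143 mm high, 46 mm in diameter, standing on the table left of the magazine. Origin under its centre.
- brush: Bystander: hand brush, 170 mm long, lying on the table left of the stand.
- spanner: Bystander: spanner, 180 mm long, lying on the table right of the stand.
Mind the look-alikes: they are no part of the job. What is shaped like the disc_thin but black or green is not meant.

How it is judged:
By the outcome, as a careful person would: the job done as asked, in the order asked, and still so for the second after the job is handed in, with the robot touching nothing.
It also fails if it takes over 72 s, if anything falls off the work surface, if the arm or the gripper's body presses on something with over 40 N, if the wrist force passes 120 N, or if a joint passes its speed limit or range.

## Working session

There is one attempt and no reset: what is moved stays moved. The work goes in short steps, Python scripts to look and compute and a tool call to move; the robot and the scene stay as the last step left them, time stands still between calls to the robot, and variables do not carry over. Pictures are saved under pics/ and viewed, at most 10 in all, crops included, and the job is handed in when it is done.

Besides the shell and the picture viewer there is one more tool, called after "Call:" by a JSON object that holds its "api" and its "payload". step_arm: Moves the arm, as the interface text tells. Its arguments: {"type":"object","properties":{"rows":{"type":"array"}},"required":["rows"]}

```bash
mkdir -p pics; ls
python3 - <<'E'
from plant import ctrl
import cv2
o=ctrl.get_obs();print({k:o[k] for k in('clock','tool_pos','orientation','force','opening')})
for n in("top","scene"):
    cv2.imwrite(f"pics/{n}0.png",ctrl.snapshot(n)[:,:,::-1])
    m=ctrl.camera_model(n);print(n,m)
E
```

```text
pics
{'clock': 0.0, 'tool_pos': array([0.25319202, 0.62518779, 0.22560281]), 'orientation': array([ 1.79905020e+02, -8.16477915e-03, -2.20537568e+01]), 'force': array([ 0.70381688, -0.07222157, -0.0965579 ]), 'opening': 0.08766359683490606}
top {'intrinsics': array([[437.18892201,   0.        , 327.0773793 ],
       [  0.        , 437.18892201, 248.90643875],
       [  0.        ,   0.        ,   1.        ]]), 'distortion': array([-0.07450969,  0.        ,  0.        ,  0.        ,  0.        ]), 'R': array([[-0.00696078, -0.9996258 ,  0.02645404],
       [-0.98880812,  0.00293799, -0.14916391],
       [ 0.14903037, -0.02719627, -0.98845855]]), 't': array([0.00551668, 0.52243963, 0.94843932])}
scene {'intrinsics': array([[576.99248021,   0.        , 310.56142241],
       [  0.        , 576.99248021, 252.37914032],
       [  0.        ,   0.        ,   1.        ]]), 'distortion': array([-0.05623753,  0.        ,  0.        ,  0.        ,  0.        ]), 'R': array([[-0.08704788,  0.99619058, -0.00519535],
       [ 0.85290042,  0.07183025, -0.51710859],
       [-0.51476552, -0.04944433, -0.85590403]]), 't': array([ 0.04486995, -0.38688469,  1.32632151])}
```

View pics/top0.png

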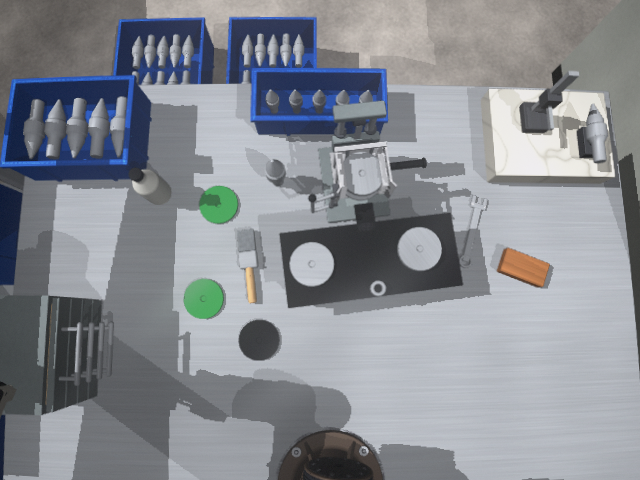

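View pics/scene0.png

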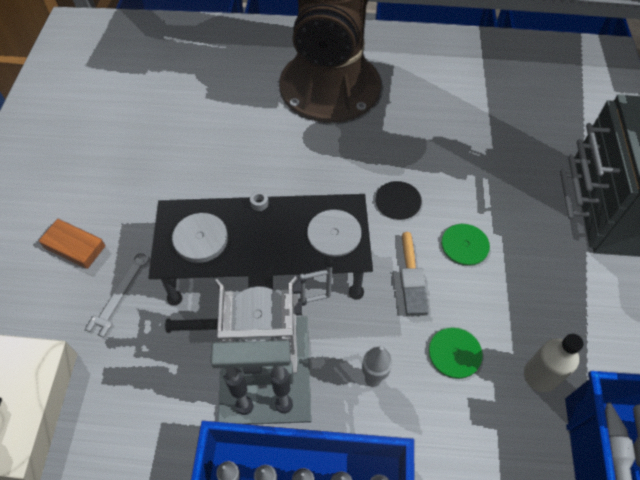

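Top view: candidates for the discs are bright steel at (312,264) and (420,249) on the deck; the black disc (259,340) and green discs (219,204), (203,298) on the table are look-alikes. The magazine is at (362,175), grip (410,163), knob (312,200), and bush (378,288). Next I check which disc is thick, using enlarged crops.

Run:
```python
import cv2
a=cv2.imread("pics/top0.png")[90:315,265:475];b=cv2.imread("pics/scene0.png")[185:425,140:380]
cv2.imwrite("pics/ct.png",cv2.resize(a,None,fx=2.66,fy=2.66,interpolation=cv2.INTER_CUBIC))
cv2.imwrite("pics/cs.png",cv2.resize(b,None,fx=2.5,fy=2.5,interpolation=cv2.INTER_CUBIC))
```

```text
(no output)
```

View pics/ct.png

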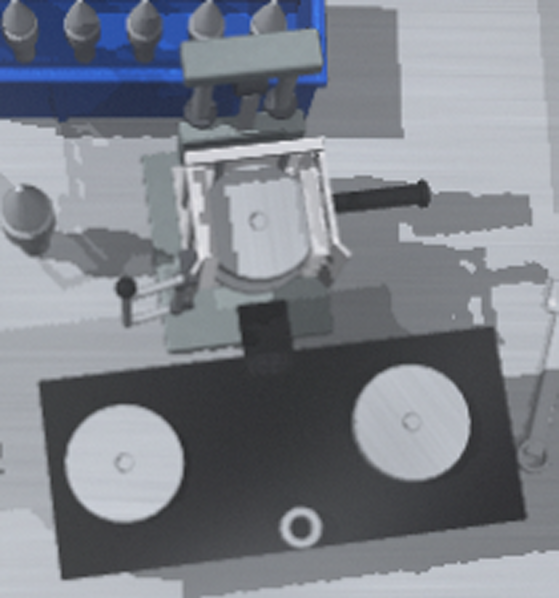

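View pics/cs.png

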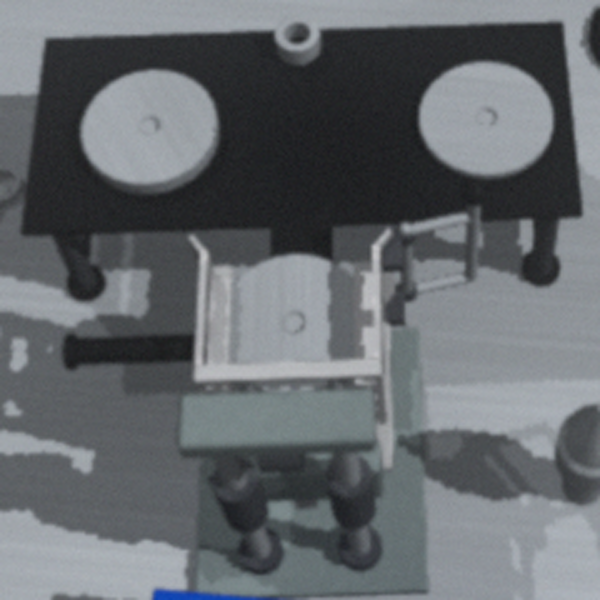

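The scene crop shows the disc on the right of the deck (149,125) with a clearly taller rim than the left one (486,116), so the thick disc is on the right and the thin one on the left. The retainer is open towards the left, with its knob at crop (125,287) in the top view and near (475,195) in the scene view.

```bash
cat > h.py <<'E'
import numpy as np,cv2
from scipy.optimize import least_squares
from plant import ctrl
def proj(m,X):
    return cv2.projectPoints(np.atleast_2d(X).astype(float),cv2.Rodrigues(m["R"])[0],m["t"],m["intrinsics"],m["distortion"])[0][:,0]
def ray(m,px):
    p=cv2.undistortPoints(np.array([[px]],float),m["intrinsics"],m["distortion"])[0,0]
    d=m["R"].T@np.array([p[0],p[1],1]);return -m["R"].T@m["t"],d
def atz(m,px,z):
    c,d=ray(m,px);return c+d*(z-c[2])/d[2]
def tri(ms,pxs):
    A=np.zeros((3,3));b=np.zeros(3)
    for m,p in zip(ms,pxs):
        c,d=ray(m,p);d/=np.linalg.norm(d);P=np.eye(3)-np.outer(d,d);A+=P;b+=P@c
    return np.linalg.solve(A,b)
E
python3 - <<'E'
from h import *
T=ctrl.camera_model("top");S=ctrl.camera_model("scene")
t=lambda x,y:(265+x/2.66,90+y/2.66)
s=lambda x,y:(140+x/2.5,185+y/2.5)
C=np.array([[-94,185],[-94,-185],[-252,-185],[-252,185]])/1e3
tp=np.array([t(40,382),t(493,327),t(525,517),t(62,578)]);sp=np.array([s(581,214),s(22,234),s(47,40),s(562,24)])
def W(p,x):
    c,sn=np.cos(p[2]),np.sin(p[2]);x=np.atleast_2d(x);return np.c_[p[0]+c*x[:,0]-sn*x[:,1],p[1]+sn*x[:,0]+c*x[:,1]]
def f(p):
    X=np.c_[W(p,C),np.full(4,.11)]
    return np.r_[(proj(T,X)-tp).ravel(),(proj(S,X)-sp).ravel()]
r=least_squares(f,[.6,0,0]);p=r.x;print(p,np.degrees(p[2]));print(r.fun.round(1))
def loc(X):
    c,sn=np.cos(p[2]),np.sin(p[2]);d=np.array(X[:2])-p[:2];return np.r_[c*d[0]+sn*d[1],-sn*d[0]+c*d[1]]
for n,a,b,z in(("thick",t(412,422),s(149,125),.124),("thin",t(125,462),s(486,116),.117),("bush",t(301,527),s(299,36),.128)):
    print(n,atz(T,a,z),atz(S,b,z),tri([T,S],[a,b]),loc(atz(T,a,z)),loc(atz(S,b,z)))
for n,a,b in(("gripend",t(425,192),s(72,350)),("knob",t(125,287),s(475,193)),("fixeddimple",t(258,221),s(294,322)),("point",t(20,195),s(590,430))):
    X=tri([T,S],[a,b]);print(n,X,loc(X),[ (proj(m,X)-q).round(1) for m,q in((T,a),(S,b))])
E
```

```text
[ 0.66258857 -0.06580944  0.12173216] 6.97473874414478
[-1.4 -1.  -0.1 -1.1  0.4  0.3 -0.9  0.4  0.8  0.2 -1.3 -0.5 -1.4 -0.9
  0.3 -1.1]
thick [ 0.50963555 -0.18800503  0.124     ] [ 0.51031195 -0.18682756  0.124     ] [ 0.50971512 -0.1876525   0.12312789] [-0.16665956 -0.10271796] [-0.16584518 -0.10163135]
thin [0.47992664 0.03645869 0.117     ] [0.47967136 0.03802479 0.117     ] [0.4798743  0.03724254 0.11727416] [-0.1688916   0.12369227] [-0.16895481  0.12527779]
bush [ 0.42803643 -0.09807836  0.128     ] [ 0.43156473 -0.09534508  0.128     ] [ 0.42823692 -0.09743779  0.12351648] [-0.23673488 -0.00354805] [-0.23290078 -0.00126344]
gripend [ 0.68788044 -0.1973851   0.15105809] [ 0.00912725 -0.13367321] [array([[-1. ,  0.1]]), array([[-1.4, -0.2]])]
knob [0.59463518 0.03597099 0.210028  ] [-0.05509115  0.10927893] [array([[-0.2,  0. ]]), array([[-0.3, -0. ]])]
fixeddimple [ 0.66138772 -0.06583822  0.15762299] [-0.00119546  0.00011725] [array([[-0.3,  0. ]]), array([[-0.4, -0. ]])]
point [0.69737024 0.11800499 0.11485544] [0.05684518 0.17823057] [array([[1.4, 0. ]]), array([[2., 0.]])]
```

Stand pose agrees in both views: (0.663, -0.066), yaw 7°. The magazine is near its top stop (q≈0.078) and the retainer is open about 2.9 rad. Now I move above the lift grip.

Call:
{"api": "step_arm", "payload": {"rows": [[0,[17,-32,15],[0,0,-0.12]],[0,[34,-64,30],[0,0,-0.24]],[0,[51,-96,45],[0,0,-0.36]],[0,[68,-128,60],[0,0,-0.48]],[0,[85,-160,75],[0,0,-0.6]]]}}

```text
clock: 0.52
tool_pos: [0.3387, 0.4639, 0.3018]
orientation: [180.0, -0.0, -56.7]
force: [1.2, 0.7, 0.2]
opening: 0.0877
gripper_force: 0.0
```

Call:
{"api": "step_arm", "payload": {"rows": [[0,[19,-36,0],[0,0,-0.1]],[0,[38,-72,0],[0,0,-0.2]],[0,[57,-108,0],[0,0,-0.3]],[0,[76,-144,0],[0,0,-0.4]],[0,[95,-180,0],[0,0,-0.465]]]}}

```text
clock: 0.93
tool_pos: [0.4336, 0.2836, 0.3016]
orientation: [180.0, 0.0, -83.4]
force: [1.7, 0.8, -0.8]
opening: 0.0878
gripper_force: 0.0
```

Call:
{"api": "step_arm", "payload": {"rows": [[0,[19,-36,0],[0,0,0]],[0,[38,-72,0],[0,0,0]],[0,[57,-108,0],[0,0,0]],[0,[76,-144,0],[0,0,0]],[0,[95,-180,0],[0,0,0]]]}}

```text
clock: 1.35
tool_pos: [0.5287, 0.1036, 0.3016]
orientation: [180.0, 0.0, -83.1]
force: [0.7, 1.5, 0.5]
opening: 0.0876
gripper_force: 0.0
```

Call:
{"api": "step_arm", "payload": {"rows": [[0,[19,-34,0],[0,0,0]],[0,[38,-68,0],[0,0,0]],[0,[57,-102,0],[0,0,0]],[0,[76,-136,0],[0,0,0]],[0,[95,-170,0],[0,0,0]]]}}

```text
clock: 1.77
tool_pos: [0.6238, -0.0663, 0.3012]
orientation: [180.0, 0.0, -83.1]
force: [1.1, 0.4, 0.5]
opening: 0.0877
gripper_force: 0.0
```

Call:
{"api": "step_arm", "payload": {"rows": [[0,[20,-34,0],[0,0,0]],[0,[40,-68,0],[0,0,0]],[0,[61.5,-102.5,0],[0,0,0]],[0,[61.5,-102.5,-10],[0,0,0]],[0,[61.5,-102.5,-20],[0,0,0]]]}}

```text
clock: 2.18
tool_pos: [0.6853, -0.1691, 0.2795]
orientation: [179.9, 0.0, -83.3]
force: [0.5, 1.4, -0.6]
opening: 0.0873
gripper_force: 0.0
```

Run:
```python
from h import *
m=ctrl.camera_model("wrist");I=ctrl.snapshot("wrist");print(m["R"].round(3),m["t"].round(3),ctrl.get_obs()["tool_pos"])
cv2.imwrite("pics/w1.png",I[:,:,::-1])
p=[.66259,-.06581,.12173];c,s=np.cos(p[2]),np.sin(p[2])
W=lambda x,y,z:[p[0]+c*x-s*y,p[1]+s*x+c*y,z]
for n,X in(("gripend",(.010,-.130)),("grip",(.01,-.105)),("gripin",(.01,-.052))):
  print(n,[proj(m,W(*X,z))[0].round(0) for z in(.143,.151)])
print("deck FR",proj(m,W(-.094,-.185,.11)), "thick",proj(m,[.5097,-.1877,.124]))
```

```text
[[-0.993 -0.118  0.001]
 [-0.114  0.96   0.257]
 [-0.031  0.255 -0.966]] [0.661 0.195 0.504] [ 0.68387882 -0.16741091  0.27709409]
gripend [array([319., 205.]), array([319., 207.])]
grip [array([319., 233.]), array([319., 235.])]
gripin [array([319., 288.]), array([319., 291.])]
deck FR [[430.30194724 141.00334002]] thick [[504.03445735 230.37436632]]
```

View pics/w1.png

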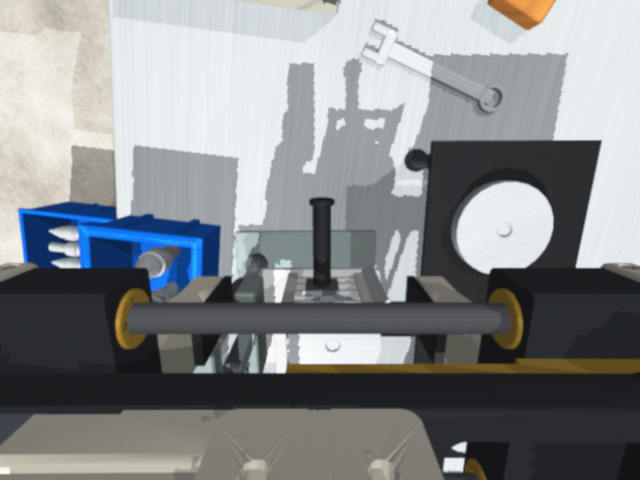

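The wrist view shows the grip collar at (322,202), predicted (319,206). The thick disc's dimple is at (504,230) and the deck corner at (430,141), both as predicted. Descend and pinch.

Call:
{"api": "step_arm", "payload": {"rows": [[0,[-1,0,-38],[0,0,0]],[0,[-1.5,0,-76],[0,0,0]],[0,[-1.5,0,-112],[0,0,0]],[0,[-1.5,0,-135],[0,0,0]],[0,[-1.5,0,-149],[0,0,0]]]}}

```text
clock: 2.65
tool_pos: [0.6809, -0.1652, 0.1289]
orientation: [179.7, 0.1, -83.0]
force: [0.6, -0.4, -0.4]
opening: 0.0872
gripper_force: 0.0
```

Call:
{"api": "step_arm", "payload": {"rows": [[1,[0,0,0],[0,0,0]],[1,[0,0,0],[0,0,0]],[1,[0,0,0],[0,0,0]],[1,[0,0,0],[0,0,0]],[1,[0,0,0],[0,0,0]]]}}

```text
clock: 3.07
tool_pos: [0.6841, -0.1667, 0.1344]
orientation: [-179.9, -0.0, -83.0]
force: [-0.5, 0.6, -0.9]
opening: 0.0601
gripper_force: 0.0
```

Call:
{"api": "step_arm", "payload": {"rows": [[1,[0,0,0],[0,0,0]],[1,[0,0,0],[0,0,0]],[1,[0,0,0],[0,0,0]],[1,[0,0,0],[0,0,0]],[1,[0,0,0],[0,0,0]]]}}

```text
clock: 3.48
tool_pos: [0.6834, -0.167, 0.1326]
orientation: [180.0, -0.0, -83.1]
force: [-0.0, -0.3, 0.8]
opening: 0.0266
gripper_force: 0.0
```

Call:
{"api": "step_arm", "payload": {"rows": [[1,[0,0,0],[0,0,0]],[1,[0,0,0],[0,0,0]],[1,[0,0,0],[0,0,0]],[1,[0,0,0],[0,0,0]],[1,[0,0,0],[0,0,0]]]}}

```text
clock: 3.9
tool_pos: [0.6825, -0.167, 0.1324]
orientation: [179.9, 0.0, -83.1]
force: [-5.9, -0.3, 2.7]
opening: 0.015
gripper_force: 30.0
```

Call:
{"api": "step_arm", "payload": {"rows": [[1,[0,0,0.5],[0,0,0]],[1,[0,0,1],[0,0,0]],[1,[0,0,1],[0,0,0]],[1,[0,0,1],[0,0,0]],[1,[0,0,1],[0,0,0]]]}}

```text
clock: 4.32
tool_pos: [0.6825, -0.167, 0.1325]
orientation: [179.9, 0.0, -83.1]
force: [-4.0, -2.4, -5.9]
opening: 0.0153
gripper_force: 30.0
```

Call:
{"api": "step_arm", "payload": {"rows": [[1,[0,0,0.5],[0,0,0]],[1,[0,0,1],[0,0,0]],[1,[0,0,1],[0,0,0]],[1,[0,0,1],[0,0,0]],[1,[0,0,1],[0,0,0]]]}}

```text
clock: 4.73
tool_pos: [0.6825, -0.167, 0.1336]
orientation: [179.9, 0.0, -83.1]
force: [-4.6, -2.8, -4.2]
opening: 0.0147
gripper_force: 30.0
```

Call:
{"api": "step_arm", "payload": {"rows": [[1,[0,0,0.5],[0,0,0]],[1,[0,0,1],[0,0,0]],[1,[0,0,1.5],[0,0,0]],[1,[0,0,1.5],[0,0,0]],[1,[0,0,1.5],[0,0,0]]]}}

```text
clock: 5.15
tool_pos: [0.6825, -0.167, 0.1351]
orientation: [179.9, 0.0, -83.1]
force: [-5.6, -2.3, -4.7]
opening: 0.0149
gripper_force: 30.0
```

Call:
{"api": "step_arm", "payload": {"rows": [[1,[0,0,0.5],[0,0,0]],[1,[0,0,1],[0,0,0]],[1,[0,0,1.5],[0,0,0]],[1,[0,0,1.5],[0,0,0]],[1,[0,0,1.5],[0,0,0]]]}}

```text
clock: 5.57
tool_pos: [0.6824, -0.167, 0.1361]
orientation: [179.9, 0.0, -83.1]
force: [-3.5, -3.5, -10.1]
opening: 0.0147
gripper_force: 30.0
```

Call:
{"api": "step_arm", "payload": {"rows": [[1,[0,0,0.5],[0,0,0]],[1,[0,0,1],[0,0,0]],[1,[0,0,1],[0,0,0]],[1,[0,0,1],[0,0,0]],[1,[0,0,1],[0,0,0]]]}}

```text
clock: 5.98
tool_pos: [0.6824, -0.167, 0.1362]
orientation: [179.8, 0.0, -83.1]
force: [-1.1, -4.1, -16.2]
opening: 0.0149
gripper_force: 30.0
```

Top stop found (q = 0.080 at tool z 0.1362). Lower 64 mm to q = 0.016.

Call:
{"api": "step_arm", "payload": {"rows": [[1,[0,0,-5],[0,0,0]],[1,[0,0,-12],[0,0,0]],[1,[0,0,-20],[0,0,0]],[1,[0,0,-28],[0,0,0]],[1,[0,0,-36],[0,0,0]]]}}

```text
clock: 6.4
tool_pos: [0.6826, -0.1671, 0.1061]
orientation: [-180.0, -0.1, -83.0]
force: [-16.6, 1.9, 17.9]
opening: 0.0151
gripper_force: 30.0
```

Call:
{"api": "step_arm", "payload": {"rows": [[1,[0,0,-8],[0,0,0]],[1,[0,0,-16],[0,0,0]],[1,[0,0,-23],[0,0,0]],[1,[0,0,-28],[0,0,0]],[1,[0,0,-28],[0,0,0]]]}}

```text
clock: 6.82
tool_pos: [0.6825, -0.1671, 0.0766]
orientation: [180.0, -0.0, -83.0]
force: [-12.0, -0.4, 8.3]
opening: 0.0148
gripper_force: 30.0
```

Call:
{"api": "step_arm", "payload": {"rows": [[1,[0,0,-1.5],[0,0,0]],[1,[0,0,-3],[0,0,0]],[1,[0,0,-4.3],[0,0,0]],[1,[0,0,-4.3],[0,0,0]],[1,[0,0,-4.3],[0,0,0]]]}}

```text
clock: 7.23
tool_pos: [0.6826, -0.1671, 0.0733]
orientation: [180.0, -0.0, -83.0]
force: [-13.5, 1.5, 15.2]
opening: 0.0149
gripper_force: 30.0
```

Call:
{"api": "step_arm", "payload": {"rows": [[1,[0,0,-0.7],[0,0,0]],[1,[0,0,-1.2],[0,0,0]],[1,[0,0,-1.2],[0,0,0]],[1,[0,0,-0.5],[0,0,0]],[1,[0,0,-0.2],[0,0,0]]]}}

```text
clock: 7.65
tool_pos: [0.6825, -0.1671, 0.0724]
orientation: [180.0, -0.0, -83.0]
force: [-12.4, 0.1, 8.3]
opening: 0.0149
gripper_force: 30.0
```

Call:
{"api": "step_arm", "payload": {"rows": [[0,[0,0,0],[0,0,0]],[0,[0,0,0],[0,0,0]],[0,[0,0,0],[0,0,0]],[0,[0,0,0],[0,0,0]],[0,[0,0,0],[0,0,0]]]}}

```text
clock: 8.07
tool_pos: [0.6846, -0.1666, 0.0706]
orientation: [-179.9, -0.0, -83.0]
force: [-1.0, 0.3, -0.0]
opening: 0.0427
gripper_force: 0.0
```

Call:
{"api": "step_arm", "payload": {"rows": [[0,[0,0,20],[0,0,0]],[0,[0,0,50],[0,0,0]],[0,[0,0,85],[0,0,0]],[0,[-15,-7,110],[0,0,0]],[0.43,[-48,-23,115],[0,0,-0.1]]]}}

```text
clock: 8.48
tool_pos: [0.6405, -0.1893, 0.1901]
orientation: [-179.5, -0.1, -88.5]
force: [1.0, -1.7, 1.2]
opening: 0.07
gripper_force: 0.0
```

Call:
{"api": "step_arm", "payload": {"rows": [[0.43,[-35,-16,0],[0,0,-0.1]],[0.43,[-70,-33,0],[0,0,-0.2]],[0.43,[-105,-50,0],[0,0,-0.223]],[0.43,[-140,-66,0],[0,0,-0.223]],[0.43,[-140,-66,-10],[0,0,-0.223]]]}}

```text
clock: 8.9
tool_pos: [0.4915, -0.2577, 0.1774]
orientation: [-179.8, 0.0, -101.7]
force: [0.2, 0.2, -0.6]
opening: 0.0505
gripper_force: 0.0
```

Call:
{"api": "step_arm", "payload": {"rows": [[0.43,[0,0,-20],[0,0,0]],[0.43,[0,0,-40],[0,0,0]],[0.43,[0,0,-52],[0,0,0]],[0.43,[0,0,-52],[0,0,0]],[0.43,[0,0,-52],[0,0,0]]]}}

```text
clock: 9.32
tool_pos: [0.4956, -0.2559, 0.123]
orientation: [180.0, -0.0, -101.6]
force: [0.2, -0.6, 1.4]
opening: 0.0498
gripper_force: 0.0
```

Call:
{"api": "step_arm", "payload": {"rows": [[0.43,[0,0,-8],[0,0,0]],[0.43,[2,10,-8],[0,0,0]],[0.43,[3.6,18,-8],[0,0,0]],[0.43,[5,25,-8],[0,0,0]],[0.43,[6.5,32,-8],[0,0,0]]]}}

```text
clock: 9.73
tool_pos: [0.5021, -0.2233, 0.1155]
orientation: [-180.0, -0.0, -101.5]
force: [-0.7, -3.4, -0.9]
opening: 0.0499
gripper_force: 1.5
```

Call:
{"api": "step_arm", "payload": {"rows": [[0.43,[1.7,8.5,0],[0,0,0]],[0.43,[3.4,17,0],[0,0,0]],[0.43,[5.1,25.5,0],[0,0,0]],[0.43,[6.8,34,0],[0,0,0]],[0.43,[8.5,42.5,0],[0,0,0]]]}}

```text
clock: 10.15
tool_pos: [0.5106, -0.1806, 0.1153]
orientation: [-180.0, -0.0, -101.6]
force: [0.3, -4.2, 1.1]
opening: 0.0497
gripper_force: 1.9
```

Call:
{"api": "step_arm", "payload": {"rows": [[0.43,[1.7,8.5,0],[0,0,0]],[0.43,[3.4,17,0],[0,0,0]],[0.43,[5.1,25.5,0],[0,0,0]],[0.43,[6.8,34,0],[0,0,0]],[0.43,[8.3,41.5,0],[0,0,0]]]}}

```text
clock: 10.57
tool_pos: [0.5189, -0.139, 0.1152]
orientation: [-180.0, -0.0, -101.6]
force: [-0.7, -4.7, 2.4]
opening: 0.0499
gripper_force: 2.3
```

Call:
{"api": "step_arm", "payload": {"rows": [[0.43,[1,5,0],[0,0,0]],[0.43,[1.8,8.5,0],[0,0,0]],[0.43,[2.2,10.5,0],[0,0,0]],[0.43,[2.2,10.5,0],[0,0,0]],[0.43,[2.2,10.5,0],[0,0,0]]]}}

```text
clock: 10.98
tool_pos: [0.521, -0.129, 0.1149]
orientation: [-180.0, 0.0, -101.6]
force: [0.1, -2.0, 1.1]
opening: 0.0499
gripper_force: 0.7
```

Run:
```python
from h import *
I=ctrl.snapshot("top")[:,:,::-1];J=ctrl.snapshot("scene")[:,:,::-1]
a=cv2.resize(I[90:315,260:480],(400,409),interpolation=cv2.INTER_CUBIC);b=cv2.resize(J[180:400,140:380],(400,367),interpolation=cv2.INTER_CUBIC)
o=np.zeros((409,800,3),np.uint8);o[:,:400]=a;o[:367,400:]=b;cv2.imwrite("pics/c2.png",o)
cv2.imwrite("pics/t2.png",I);cv2.imwrite("pics/s2.png",J)
print(ctrl.get_obs()["tool_pos"])
```

```text
[ 0.52093424 -0.12915553  0.11487645]
```

View pics/c2.png

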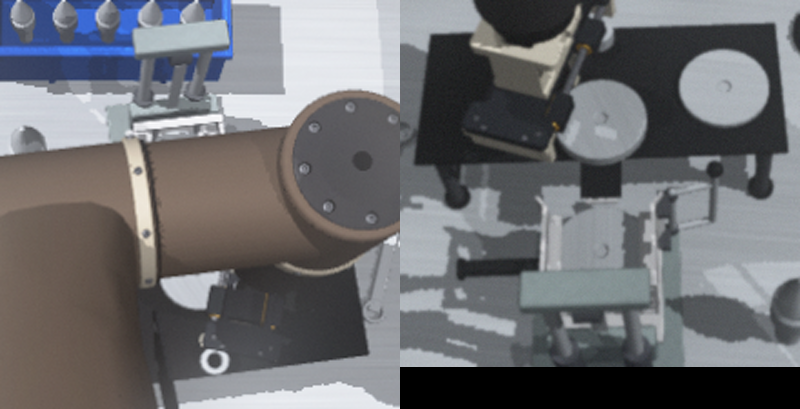

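The thick disc nests in the fingers at mid-deck, with its dimple at crop (602,118). The bush and thin disc are undisturbed.

```bash
cat >> h.py <<'E'
P=[.66259,-.06581,.12173];c_,s_=np.cos(P[2]),np.sin(P[2])
W=lambda x,y,z=0:np.array([P[0]+c_*x-s_*y,P[1]+s_*x+c_*y,z])
def loc(X):
    d=np.array(X[:2])-P[:2];return np.r_[c_*d[0]+s_*d[1],-s_*d[0]+c_*d[1]]
E
python3 - <<'E'
from h import *
S=ctrl.camera_model("scene")
X=atz(S,(140+202/1.6667,180+118/1.6667),.124);print(X,loc(X))
print([ (z,proj(S,W(0,0,z))) for z in (.091,.098,.105)],(140+202/1.6667,180+250/1.6667))
# knob at various q
for a in(2.8,3.0):
  k=[-.046-.042*np.sin(a),.068-.042*np.cos(a)];print(a,[(z,proj(S,W(*k,z)).round(1)) for z in(.146,.150,.154)],(140+314/1.6667,180+170/1.6667))
E
```

```text
[ 0.53243348 -0.07949446  0.124     ] [-0.13085506  0.00222166]
[(0.091, array([[260.68153742, 332.38427082]])), (0.098, array([[260.32592635, 330.61209446]])), (0.105, array([[259.96560077, 328.81604955]]))] (261.19757604847905, 329.99700005999875)
2.8 [(0.146, array([[327.5, 280.2]])), (0.15, array([[327.5, 278.9]])), (0.154, array([[327.6, 277.7]]))] (328.3962320753585, 281.99796004079917)
3.0 [(0.146, array([[329.1, 284.8]])), (0.15, array([[329.1, 283.5]])), (0.154, array([[329.2, 282.3]]))] (328.3962320753585, 281.99796004079917)
```

Call:
{"api": "step_arm", "payload": {"rows": [[0.43,[-3,-14,0],[0,0,0]],[0.43,[-5,-25,0],[0,0,0]],[0.43,[-5,-25,30],[0,0,-0.12]],[0.5,[-12,-15,45],[0,0,-0.24]],[0.545,[-25,0,45],[0,0,-0.36]]]}}

```text
clock: 11.5
tool_pos: [0.4985, -0.1304, 0.1629]
orientation: [-179.7, 0.1, -122.6]
force: [1.0, 0.6, 0.2]
opening: 0.0428
gripper_force: 0.0
```

Call:
{"api": "step_arm", "payload": {"rows": [[0.545,[-6,8,0],[0,0,-0.12]],[0.545,[-12,16,0],[0,0,-0.24]],[0.545,[-18,24,0],[0,0,-0.36]],[0.545,[-23,32,0],[0,0,-0.48]],[0.545,[-28,40.5,0],[0,0,-0.6]]]}}

```text
clock: 11.92
tool_pos: [0.4675, -0.0888, 0.1599]
orientation: [180.0, 0.0, -157.0]
force: [0.4, 0.2, -0.0]
opening: 0.0402
gripper_force: 0.0
```

Call:
{"api": "step_arm", "payload": {"rows": [[0.545,[0,0,0],[0,0,-0.12]],[0.545,[0,0,0],[0,0,-0.24]],[0.545,[0,0,-10],[0,0,-0.288]],[0.545,[0,0,-15],[0,0,-0.288]],[0.545,[0,0,-15],[0,0,-0.288]]]}}

```text
clock: 12.33
tool_pos: [0.467, -0.0891, 0.1438]
orientation: [180.0, -0.1, -173.0]
force: [-0.7, 0.6, 0.1]
opening: 0.0398
gripper_force: 0.0
```

Run:
```python
from h import *
o=ctrl.get_obs();print(o["tool_pos"],o["orientation"],o["joint_pos"].round(0),loc(o["tool_pos"]))
```

```text
[ 0.46695288 -0.08913918  0.14384702] [ 1.79975332e+02 -1.19845290e-01 -1.73010688e+02] [ 13.   6. -30.  -0. -54. -96.] [-0.19702227  0.00059959]
```

Call:
{"api": "step_arm", "payload": {"rows": [[0.545,[0,0,-15],[0,0,0]],[0.545,[0,0,-29],[0,0,0]],[0.545,[6,0.7,-29],[0,0,0]],[0.545,[11,1.3,-29],[0,0,0]],[0.545,[15,1.8,-29],[0,0,0]]]}}

```text
clock: 12.75
tool_pos: [0.4832, -0.0873, 0.1164]
orientation: [-180.0, -0.1, -173.0]
force: [-3.1, -0.3, -1.9]
opening: 0.0396
gripper_force: 1.4
```

Call:
{"api": "step_arm", "payload": {"rows": [[0.545,[7,0.9,0],[0,0,0]],[0.545,[14,1.7,0],[0,0,0]],[0.545,[21,2.6,0],[0,0,0]],[0.545,[28,3.4,0],[0,0,0]],[0.545,[35,4.3,0],[0,0,0]]]}}

```text
clock: 13.17
tool_pos: [0.5185, -0.0828, 0.1162]
orientation: [-180.0, -0.0, -173.1]
force: [-5.4, -1.0, 1.1]
opening: 0.0395
gripper_force: 2.1
```

Call:
{"api": "step_arm", "payload": {"rows": [[0.545,[6,0.7,0],[0,0,0]],[0.545,[12,1.5,0],[0,0,0]],[0.545,[18,2.2,0],[0,0,0]],[0.545,[24,2.9,0],[0,0,0]],[0.545,[30,3.7,0],[0,0,0]]]}}

```text
clock: 13.58
tool_pos: [0.5484, -0.0791, 0.1161]
orientation: [-180.0, -0.0, -173.1]
force: [-4.8, -0.1, 2.8]
opening: 0.0399
gripper_force: 2.3
```

Call:
{"api": "step_arm", "payload": {"rows": [[0.545,[5,0.6,0],[0,0,0]],[0.545,[10,1.2,0],[0,0,0]],[0.545,[15,1.8,0],[0,0,0]],[0.545,[20,2.4,0],[0,0,0]],[0.545,[25,3.1,0],[0,0,0]]]}}

```text
clock: 14.0
tool_pos: [0.5733, -0.0761, 0.1163]
orientation: [-180.0, -0.0, -173.1]
force: [-3.9, 0.1, 2.8]
opening: 0.0399
gripper_force: 2.7
```

Call:
{"api": "step_arm", "payload": {"rows": [[0.545,[5,0.6,0],[0,0,0]],[0.545,[10,1.2,0],[0,0,0]],[0.545,[15,1.8,0],[0,0,0]],[0.545,[20,2.4,0],[0,0,0]],[0.545,[24,3,0],[0,0,0]]]}}

```text
clock: 14.42
tool_pos: [0.5975, -0.0728, 0.1157]
orientation: [180.0, 0.0, -173.1]
force: [-2.2, 0.3, -2.1]
opening: 0.0401
gripper_force: 1.8
```

Call:
{"api": "step_arm", "payload": {"rows": [[0.545,[3,0.4,0],[0,0,0]],[0.545,[6,0.7,0],[0,0,0]],[0.545,[8,1,0],[0,0,0]],[0.545,[10,1.2,0],[0,0,0]],[0.545,[12,1.5,0],[0,0,0]]]}}

```text
clock: 14.83
tool_pos: [0.6089, -0.0715, 0.116]
orientation: [180.0, -0.0, -173.1]
force: [-1.7, 0.0, -1.7]
opening: 0.0402
gripper_force: 1.5
```

Call:
{"api": "step_arm", "payload": {"rows": [[0.545,[1,0.1,0],[0,0,0]],[0.545,[2,0.2,0],[0,0,0]],[0.545,[3,0.4,0],[0,0,0]],[0.545,[3,0.4,0],[0,0,0]],[0.545,[3,0.4,0],[0,0,0]]]}}

```text
clock: 15.25
tool_pos: [0.6098, -0.0715, 0.1156]
orientation: [180.0, -0.2, -173.1]
force: [-7.6, -1.0, 0.9]
opening: 0.0393
gripper_force: 3.9
```

Call:
{"api": "step_arm", "payload": {"rows": [[0.545,[0.7,0.1,0],[0,0,0]],[0.545,[1.4,0.2,0],[0,0,0]],[0.545,[2,0.2,0],[0,0,0]],[0.545,[2,0.2,0],[0,0,0]],[0.545,[2,0.2,0],[0,0,0]]]}}

```text
clock: 15.67
tool_pos: [0.6101, -0.0716, 0.1155]
orientation: [180.0, -0.4, -173.1]
force: [-13.6, -0.3, 4.5]
opening: 0.0398
gripper_force: 6.2
```

Call:
{"api": "step_arm", "payload": {"rows": [[0.545,[-10,-1,0],[0,0,0]],[0.545,[-20,-2,0],[0,0,0]],[0.4,[-30,-4,30],[0,0,0]],[0.2,[-40,-5,65],[0,0,0.12]],[0,[-50,-6,84],[0,0,0.24]]]}}

```text
clock: 16.08
tool_pos: [0.5653, -0.077, 0.2042]
orientation: [-179.9, 0.3, -159.0]
force: [0.9, 0.9, 1.1]
opening: 0.0546
gripper_force: 0.0
```

Run:
```python
from h import *
J=ctrl.snapshot("scene")[:,:,::-1];cv2.imwrite("pics/s3.png",J)
cv2.imwrite("pics/c3.png",cv2.resize(J[225:385,180:380],(800,640))[:600])
print(ctrl.get_obs()["tool_pos"]);S=ctrl.camera_model("scene")
f=lambda X:((proj(S,X)[0]-[180,225])*4).round(0)
for x in(0,-.004):print(x,f(W(x,0,.122)),f(W(x-.046,0,.122)), f(W(x+.046,0,.122)))
```

```text
[ 0.56534482 -0.07717598  0.20770262]
0 [316. 397.] [318. 290.] [315. 510.]
-0.004 [316. 388.] [318. 281.] [315. 500.]
```

View pics/c3.png

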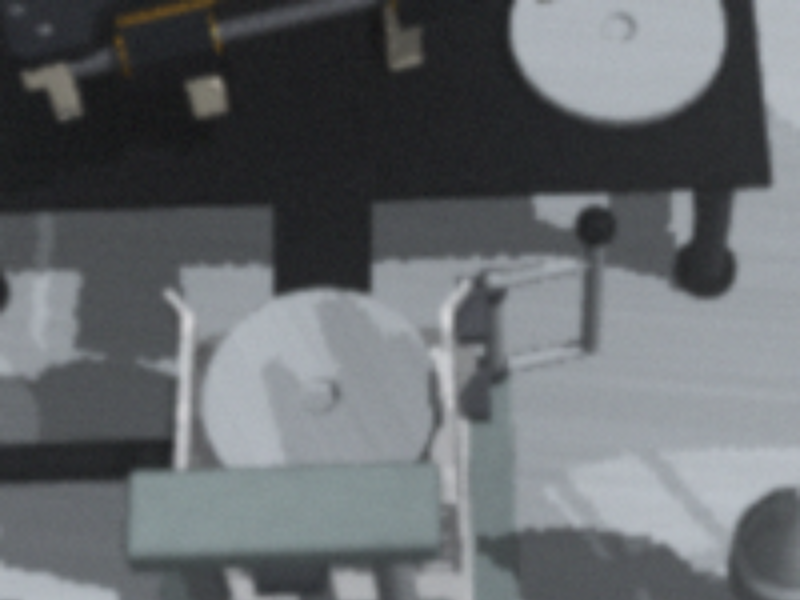

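Dimple at (322,394), predicted (316,397) for home, and the near rim at 290 matches, so the thick disc is home. Back to the lift grip.

Call:
{"api": "step_arm", "payload": {"rows": [[0,[24,-18,0],[0,0,0.12]],[0,[48,-36,0],[0,0,0.24]],[0,[72,-54,0],[0,0,0.36]],[0,[96,-72,0],[0,0,0.48]],[0,[120.5,-90,0],[0,0,0.6]]]}}

```text
clock: 16.55
tool_pos: [0.6861, -0.1677, 0.2012]
orientation: [-179.8, 0.1, -124.6]
force: [0.5, -0.7, 0.2]
opening: 0.0868
gripper_force: 0.0
```

Call:
{"api": "step_arm", "payload": {"rows": [[0,[0,0,0],[0,0,0.12]],[0,[0,0,0],[0,0,0.24]],[0,[0,0,0],[0,0,0.36]],[0,[0,0,0],[0,0,0.48]],[0,[0,0,0],[0,0,0.6]]]}}

```text
clock: 16.97
tool_pos: [0.6851, -0.167, 0.2008]
orientation: [-179.8, -0.0, -90.2]
force: [0.5, -0.2, -0.2]
opening: 0.0875
gripper_force: 0.0
```

Call:
{"api": "step_arm", "payload": {"rows": [[0,[0,0,0],[0,0,0.12]],[0,[0,0,0],[0,0,0.131]],[0,[0,0,-20],[0,0,0.131]],[0,[0,0,-30],[0,0,0.131]],[0,[0,0,-30],[0,0,0.131]]]}}

```text
clock: 17.38
tool_pos: [0.6829, -0.1665, 0.1673]
orientation: [179.8, 0.1, -83.2]
force: [0.0, 0.2, -0.7]
opening: 0.0874
gripper_force: 0.0
```

Call:
{"api": "step_arm", "payload": {"rows": [[0,[-1.5,0,-30],[0,0,0]],[0,[-1.5,0,-60],[0,0,0]],[0,[-1.5,0,-85],[0,0,0]],[1,[-1.5,0,-98],[0,0,0]],[1,[-1.5,0,-98],[0,0,0]]]}}

```text
clock: 17.8
tool_pos: [0.681, -0.1668, 0.0689]
orientation: [179.7, 0.0, -83.1]
force: [-0.5, 0.1, -0.2]
opening: 0.0793
gripper_force: 0.0
```

Call:
{"api": "step_arm", "payload": {"rows": [[1,[0,0,0],[0,0,0]],[1,[0,0,0],[0,0,0]],[1,[0,0,0],[0,0,0]],[1,[0,0,0],[0,0,0]],[1,[0,0,0],[0,0,0]]]}}

```text
clock: 18.22
tool_pos: [0.6835, -0.1669, 0.0734]
orientation: [-179.9, -0.0, -83.1]
force: [0.0, -0.7, -0.8]
opening: 0.0467
gripper_force: 0.0
```

Call:
{"api": "step_arm", "payload": {"rows": [[1,[0,0,0],[0,0,0]],[1,[0,0,0],[0,0,0]],[1,[0,0,0],[0,0,0]],[1,[0,0,0],[0,0,0]],[1,[0,0,0],[0,0,0]]]}}

```text
clock: 18.63
tool_pos: [0.6824, -0.1669, 0.0721]
orientation: [179.9, 0.0, -83.1]
force: [0.9, 0.6, 0.7]
opening: 0.0149
gripper_force: 30.0
```

Call:
{"api": "step_arm", "payload": {"rows": [[1,[0,0,0],[0,0,0]],[1,[0,0,0],[0,0,0]],[1,[0,0,0],[0,0,0]],[1,[0,0,0],[0,0,0]],[1,[0,0,0],[0,0,0]]]}}

```text
clock: 19.05
tool_pos: [0.6825, -0.1669, 0.072]
orientation: [180.0, 0.0, -83.1]
force: [-2.7, 0.3, 2.7]
opening: 0.015
gripper_force: 30.0
```

Call:
{"api": "step_arm", "payload": {"rows": [[1,[0,0,3],[0,0,0]],[1,[0,0,8],[0,0,0]],[1,[0,0,13],[0,0,0]],[1,[0,0,18],[0,0,0]],[1,[0,0,23],[0,0,0]]]}}

```text
clock: 19.47
tool_pos: [0.6824, -0.1669, 0.0947]
orientation: [179.9, 0.0, -83.1]
force: [2.4, -3.6, -12.8]
opening: 0.015
gripper_force: 30.0
```

Call:
{"api": "step_arm", "payload": {"rows": [[1,[0,0,5],[0,0,0]],[1,[0,0,10],[0,0,0]],[1,[0,0,15],[0,0,0]],[1,[0,0,18],[0,0,0]],[1,[0,0,18],[0,0,0]]]}}

```text
clock: 19.88
tool_pos: [0.6825, -0.1669, 0.1142]
orientation: [180.0, -0.0, -83.1]
force: [-4.4, -1.3, -3.6]
opening: 0.0154
gripper_force: 30.0
```

Call:
{"api": "step_arm", "payload": {"rows": [[1,[0,0,-1],[0,0,0]],[1,[0,0,-2],[0,0,0]],[1,[0,0,-2.5],[0,0,0]],[1,[0,0,-2.5],[0,0,0]],[1,[0,0,-2.5],[0,0,0]]]}}

```text
clock: 20.3
tool_pos: [0.6825, -0.1669, 0.1134]
orientation: [-180.0, -0.0, -83.0]
force: [-8.9, -0.4, 5.8]
opening: 0.0152
gripper_force: 30.0
```

Call:
{"api": "step_arm", "payload": {"rows": [[1,[0,0,-0.6],[0,0,0]],[1,[0,0,-1.2],[0,0,0]],[1,[0,0,-1.2],[0,0,0]],[1,[0,0,-1.2],[0,0,0]],[1,[0,0,-1],[0,0,0]]]}}

```text
clock: 20.72
tool_pos: [0.6825, -0.1669, 0.1125]
orientation: [-180.0, -0.0, -83.0]
force: [-8.5, 1.0, 5.3]
opening: 0.015
gripper_force: 30.0
```

Run:
```python
from h import *
print(ctrl.get_obs()["tool_pos"])
L=np.array([-.169,.1242]);G=np.array([-.130,0.]);d=(G-L);n=np.linalg.norm(d);u=d/n
print("push",n,u,"head world",np.degrees(np.arctan2(u[1],u[0]))+6.975)
for a in(75,48.1):print(a,W(*(L-u*a/1e3)),loc(W(*(L-u*a/1e3))))
print("end",W(*(G-u*.0481)))
```

```text
[ 0.68254721 -0.16693265  0.1124787 ]
push 0.13017926102110122 [ 0.29958689 -0.95406902] head world -65.59220750091563
75 [0.44876737 0.10524659 0.        ] [-0.19146902  0.19575518]
48.1 [0.45988305 0.08075064 0.        ] [-0.18341013  0.17009072]
end [ 0.51367601 -0.03779453  0.        ]
```

Call:
{"api": "step_arm", "payload": {"rows": [[0,[0,0,0],[0,0,0]],[0,[0,0,0],[0,0,0]],[0,[0,0,0],[0,0,0]],[0,[0,0,0],[0,0,0]],[0,[0,0,0],[0,0,0]]]}}

```text
clock: 21.13
tool_pos: [0.6836, -0.1668, 0.1102]
orientation: [-179.9, -0.0, -83.0]
force: [-0.2, -0.7, -0.1]
opening: 0.0434
gripper_force: 0.0
```

Call:
{"api": "step_arm", "payload": {"rows": [[0,[0,0,20],[0,0,0]],[0,[0,0,50],[0,0,0]],[0,[0,0,85],[0,0,0]],[0.43,[0,0,118],[0,0,0.1]],[0.43,[-24,27,118],[0,0,0.2]]]}}

```text
clock: 21.55
tool_pos: [0.665, -0.1433, 0.235]
orientation: [-179.4, -0.4, -71.4]
force: [1.0, 2.1, 1.8]
opening: 0.0595
gripper_force: 0.0
```

Call:
{"api": "step_arm", "payload": {"rows": [[0.43,[-26,30,0],[0,0,0.104]],[0.43,[-52,60,0],[0,0,0.104]],[0.43,[-78,90,0],[0,0,0.104]],[0.43,[-104,120,0],[0,0,0.104]],[0.43,[-130,150,0],[0,0,0.104]]]}}

```text
clock: 21.97
tool_pos: [0.5278, 0.0112, 0.2277]
orientation: [-180.0, -0.0, -65.7]
force: [2.0, 0.8, 0.7]
opening: 0.0498
gripper_force: 0.0
```

Call:
{"api": "step_arm", "payload": {"rows": [[0.43,[-26,30,0],[0,0,0]],[0.43,[-52,60,0],[0,0,0]],[0.43,[-78,89,0],[0,0,0]],[0.43,[-78,89,-38],[0,0,0]],[0.43,[-78,89,-70],[0,0,0]]]}}

```text
clock: 22.38
tool_pos: [0.451, 0.102, 0.1588]
orientation: [-179.6, 0.1, -65.4]
force: [-0.2, -0.8, -0.9]
opening: 0.0496
gripper_force: 0.0
```

Call:
{"api": "step_arm", "payload": {"rows": [[0.43,[0,0,-15],[0,0,0]],[0.43,[0,0,-28],[0,0,0]],[0.43,[0,0,-32],[0,0,0]],[0.43,[0,0,-32],[0,0,0]],[0.43,[0,0,-32],[0,0,0]]]}}

```text
clock: 22.8
tool_pos: [0.4514, 0.0993, 0.1262]
orientation: [-180.0, -0.0, -65.6]
force: [0.7, 0.4, 0.2]
opening: 0.0499
gripper_force: 0.0
```

Call:
{"api": "step_arm", "payload": {"rows": [[0.43,[0,0,-13.5],[0,0,0]],[0.43,[3.3,-7.3,-13.5],[0,0,0]],[0.43,[6.6,-14.6,-13.5],[0,0,0]],[0.43,[9.5,-21,-13.5],[0,0,0]],[0.43,[12.8,-28.2,-13.5],[0,0,0]]]}}

```text
clock: 23.22
tool_pos: [0.4645, 0.0705, 0.1129]
orientation: [-179.9, 0.0, -65.7]
force: [-0.8, 1.6, 0.4]
opening: 0.0495
gripper_force: 0.9
```

Call:
{"api": "step_arm", "payload": {"rows": [[0.43,[3.5,-7.7,0],[0,0,0]],[0.43,[7,-15.4,0],[0,0,0]],[0.43,[10.5,-23.1,0],[0,0,0]],[0.43,[14,-30.8,0],[0,0,0]],[0.43,[17.5,-38.5,0],[0,0,0]]]}}

```text
clock: 23.63
tool_pos: [0.4817, 0.0317, 0.1123]
orientation: [-180.0, 0.0, -65.7]
force: [-1.6, 3.3, 2.6]
opening: 0.0494
gripper_force: 1.8
```

Call:
{"api": "step_arm", "payload": {"rows": [[0.43,[3.5,-7.7,0],[0,0,0]],[0.43,[7,-15.4,0],[0,0,0]],[0.43,[10.5,-23.1,0],[0,0,0]],[0.43,[14,-30.8,0],[0,0,0]],[0.43,[17.5,-38.5,0],[0,0,0]]]}}

```text
clock: 24.05
tool_pos: [0.499, -0.0069, 0.1121]
orientation: [180.0, 0.0, -65.6]
force: [-1.2, 3.3, 3.3]
opening: 0.0501
gripper_force: 2.0
```

Call:
{"api": "step_arm", "payload": {"rows": [[0.43,[3,-7,0],[0,0,0]],[0.43,[6,-14,0],[0,0,0]],[0.43,[9,-20,0],[0,0,0]],[0.43,[11.5,-26,0],[0,0,0]],[0.43,[14,-31.5,0],[0,0,0]]]}}

```text
clock: 24.47
tool_pos: [0.5128, -0.0382, 0.112]
orientation: [180.0, 0.0, -65.7]
force: [-1.2, 2.7, 2.4]
opening: 0.0502
gripper_force: 2.0
```

Run:
```python
from h import *
J=ctrl.snapshot("scene")[:,:,::-1];cv2.imwrite("pics/c4.png",cv2.resize(J[185:385,140:390],(750,600)))
print(ctrl.get_obs()["tool_pos"],loc(ctrl.get_obs()["tool_pos"]));S=ctrl.camera_model("scene")
f=lambda X:((proj(S,X)[0]-[140,185])*3).round(0)
print(f(W(-.13,0,.117)),f(W(0,0,.163)))
```

```text
[ 0.51314593 -0.03883322  0.1119323 ] [-0.14506241  0.04492409]
[361. 205.] [350. 384.]
```

View pics/c4.png

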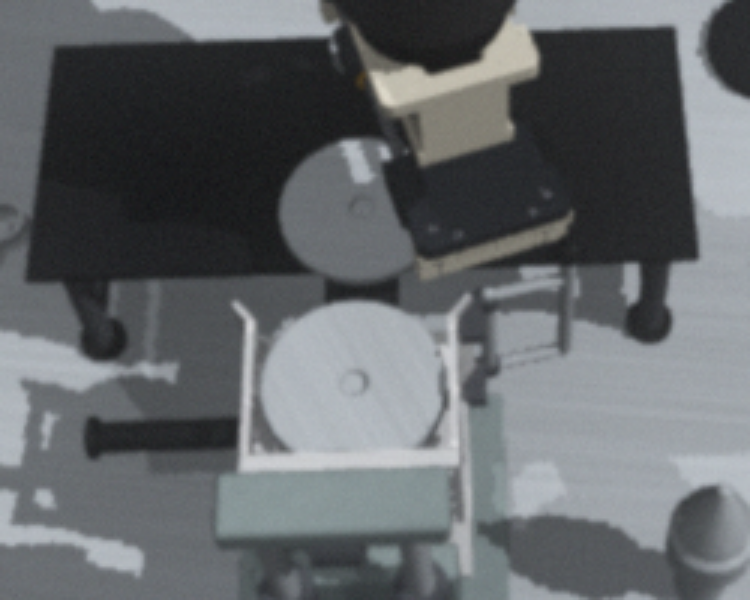

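Thin disc is centred on the deck: dimple (363,206), predicted (361,205). The thick disc is still home at (356,381). I back off clear of the knob, turn, and come behind it.

Call:
{"api": "step_arm", "payload": {"rows": [[0.43,[-9,10,0],[0,0,0]],[0.43,[-17.5,19.5,0],[0,0,0]],[0.43,[-17.5,19.5,30],[0,0,0]],[0.545,[-17.5,19.5,53],[0,0,0.12]],[0.545,[-22,5,53],[0,0,0.24]]]}}

```text
clock: 24.93
tool_pos: [0.4939, -0.0315, 0.1694]
orientation: [-179.7, -0.2, -51.4]
force: [1.0, 1.1, 0.7]
opening: 0.0427
gripper_force: 0.0
```

Call:
{"api": "step_arm", "payload": {"rows": [[0.545,[-4,-11,0],[0,0,0.12]],[0.545,[-9,-22,0],[0,0,0.24]],[0.545,[-13,-34,0],[0,0,0.36]],[0.545,[-18,-45,0],[0,0,0.48]],[0.545,[-22,-56,0],[0,0,0.6]]]}}

```text
clock: 25.35
tool_pos: [0.4681, -0.0895, 0.1648]
orientation: [180.0, 0.0, -17.2]
force: [-0.3, -0.5, -0.6]
opening: 0.0397
gripper_force: 0.0
```

Call:
{"api": "step_arm", "payload": {"rows": [[0.545,[0,0,0],[0,0,0.12]],[0.545,[0,0,0],[0,0,0.24]],[0.545,[0,0,0],[0,0,0.36]],[0.545,[0,0,-15],[0,0,0.427]],[0.545,[0,0,-25],[0,0,0.427]]]}}

```text
clock: 25.77
tool_pos: [0.4684, -0.0889, 0.1394]
orientation: [180.0, -0.0, 7.1]
force: [-0.0, -0.1, -0.1]
opening: 0.0401
gripper_force: 0.0
```

Call:
{"api": "step_arm", "payload": {"rows": [[0.545,[0,0,0],[0,0,0]],[0.545,[0,0,0],[0,0,0]],[0.545,[0,0,0],[0,0,0]],[0.545,[0,0,0],[0,0,0]],[0.545,[0,0,0],[0,0,0]]]}}

```text
clock: 26.18
tool_pos: [0.469, -0.0886, 0.1405]
orientation: [180.0, -0.0, 6.9]
force: [0.1, 0.1, -0.0]
opening: 0.04
gripper_force: 0.0
```

Run:
```python
from h import *
o=ctrl.get_obs();print(o["tool_pos"],o["orientation"],loc(o["tool_pos"]),W(-.196,-.0005))
```

```text
[ 0.4690384  -0.08855524  0.14054942] [ 1.79996266e+02 -4.65012662e-02  6.91074192e+00] [-0.19488127  0.00092597] [ 0.46810111 -0.0901065   0.        ]
```

Call:
{"api": "step_arm", "payload": {"rows": [[0.545,[0,-2,-15],[0,0,0]],[0.545,[0,-2,-28.3],[0,0,0]],[0.545,[5,-1.4,-28.3],[0,0,0]],[0.545,[10,-0.8,-28.3],[0,0,0]],[0.545,[15,-0.2,-28.3],[0,0,0]]]}}

```text
clock: 26.6
tool_pos: [0.4842, -0.0887, 0.1121]
orientation: [180.0, -0.0, 6.9]
force: [-1.0, 0.3, 0.7]
opening: 0.0399
gripper_force: 0.7
```

Call:
{"api": "step_arm", "payload": {"rows": [[0.545,[7,0.9,0],[0,0,0]],[0.545,[14,1.7,0],[0,0,0]],[0.545,[21,2.6,0],[0,0,0]],[0.545,[28,3.4,0],[0,0,0]],[0.545,[35,4.3,0],[0,0,0]]]}}

```text
clock: 27.02
tool_pos: [0.5193, -0.0845, 0.1118]
orientation: [180.0, 0.0, 6.9]
force: [-2.6, -1.1, 2.4]
opening: 0.0401
gripper_force: 1.5
```

Call:
{"api": "step_arm", "payload": {"rows": [[0.545,[6,0.7,0],[0,0,0]],[0.545,[12,1.5,0],[0,0,0]],[0.545,[18,2.2,0],[0,0,0]],[0.545,[24,2.9,0],[0,0,0]],[0.545,[30,3.7,0],[0,0,0]]]}}

```text
clock: 27.43
tool_pos: [0.5493, -0.0807, 0.1117]
orientation: [-180.0, 0.0, 6.9]
force: [-3.0, -0.8, 2.3]
opening: 0.0401
gripper_force: 1.5
```

Call:
{"api": "step_arm", "payload": {"rows": [[0.545,[5,0.6,0],[0,0,0]],[0.545,[10,1.2,0],[0,0,0]],[0.545,[15,1.8,0],[0,0,0]],[0.545,[20,2.4,0],[0,0,0]],[0.545,[25,3.1,0],[0,0,0]]]}}

```text
clock: 27.85
tool_pos: [0.5742, -0.0777, 0.1118]
orientation: [180.0, -0.0, 6.9]
force: [-3.0, -0.1, 2.4]
opening: 0.0397
gripper_force: 1.8
```

Call:
{"api": "step_arm", "payload": {"rows": [[0.545,[5,0.6,0],[0,0,0]],[0.545,[10,1.2,0],[0,0,0]],[0.545,[15,1.8,0],[0,0,0]],[0.545,[19,2.4,-0.3],[0,0,0]],[0.545,[23,3,-0.4],[0,0,0]]]}}

```text
clock: 28.27
tool_pos: [0.5971, -0.0746, 0.1111]
orientation: [-180.0, 0.0, 6.9]
force: [-1.9, -0.6, 0.0]
opening: 0.0396
gripper_force: 0.9
```

Call:
{"api": "step_arm", "payload": {"rows": [[0.545,[3,0.4,0],[0,0,0]],[0.545,[6,0.7,0],[0,0,0]],[0.545,[8,1,0],[0,0,0]],[0.545,[10,1.2,0],[0,0,0]],[0.545,[12,1.5,0],[0,0,0]]]}}

```text
clock: 28.68
tool_pos: [0.6087, -0.0732, 0.1115]
orientation: [180.0, 0.0, 6.9]
force: [-2.9, -0.7, 0.8]
opening: 0.0398
gripper_force: 1.3
```

Call:
{"api": "step_arm", "payload": {"rows": [[0.545,[1,0.1,0],[0,0,0]],[0.545,[2,0.2,0],[0,0,0]],[0.545,[3,0.4,0],[0,0,0]],[0.545,[3,0.4,0],[0,0,0]],[0.545,[3,0.4,0],[0,0,0]]]}}

```text
clock: 29.1
tool_pos: [0.6091, -0.0733, 0.1109]
orientation: [-180.0, 0.3, 6.9]
force: [-9.5, -1.4, 3.2]
opening: 0.0394
gripper_force: 4.5
```

Call:
{"api": "step_arm", "payload": {"rows": [[0.545,[0.7,0.1,0],[0,0,0]],[0.545,[1.4,0.2,0],[0,0,0]],[0.545,[2,0.2,0],[0,0,0]],[0.545,[2,0.2,0],[0,0,0]],[0.545,[2,0.2,0],[0,0,0]]]}}

```text
clock: 29.52
tool_pos: [0.6091, -0.0733, 0.1103]
orientation: [-180.0, 0.5, 6.9]
force: [-14.2, -0.7, 4.9]
opening: 0.0398
gripper_force: 7.2
```

Call:
{"api": "step_arm", "payload": {"rows": [[0.545,[-12,-1.5,0],[0,0,0]],[0.545,[-25,-3,0],[0,0,0]],[0.545,[-40,-5,10],[0,0,0]],[0.545,[-70,-9,30],[0,0,0]],[0.545,[-100,-12,60],[0,0,0]]]}}

```text
clock: 29.93
tool_pos: [0.5129, -0.0846, 0.1692]
orientation: [-180.0, 0.2, 6.9]
force: [-0.0, 0.4, 1.6]
opening: 0.0398
gripper_force: 0.0
```

Call:
{"api": "step_arm", "payload": {"rows": [[0.545,[-30,0,30],[0,0,0]],[0.545,[-50,0,60],[0,0,0]],[0.545,[-50,0,60],[0,0,0]],[0.545,[-50,0,60],[0,0,0]],[0.545,[-50,0,60],[0,0,0]]]}}

```text
clock: 30.35
tool_pos: [0.4648, -0.0843, 0.2314]
orientation: [-180.0, -0.2, 7.0]
force: [0.8, -0.3, -0.4]
opening: 0.0398
gripper_force: 0.0
```

Run:
```python
from h import *
J=ctrl.snapshot("scene")[:,:,::-1];I=ctrl.snapshot("top")[:,:,::-1];w=ctrl.snapshot("wrist")[:,:,::-1]
o=np.zeros((600,800,3),np.uint8)
o[:300,:400]=cv2.resize(J[230:380,180:380],(400,300),interpolation=cv2.INTER_CUBIC);o[:300,400:]=cv2.resize(I[120:270,260:460],(400,300),interpolation=cv2.INTER_CUBIC);o[300:,:400]=cv2.resize(w,(400,300))
cv2.imwrite("pics/c5.png",o);cv2.imwrite("pics/w5.png",w)
print(ctrl.get_obs()["tool_pos"]);S=ctrl.camera_model("scene");T=ctrl.camera_model("top");M=ctrl.camera_model("wrist")
k=W(-.0548,.109,.191);print((proj(S,k)-[180,230])*2,(proj(T,k)-[260,120])*2+[400,0],proj(M,k)*.625+[0,300])
for z in(.12,.13,.14):print(z,proj(S,W(-.046,.068,z)))
```

```text
[ 0.46438458 -0.08449293  0.22967745]
[[298.48737896  77.63424413]] [[503.96305173 160.65707206]] [[ 70.25753621 299.51255117]]
0.12 [[302.56575983 296.67370803]]
0.13 [[302.45632101 293.78877636]]
0.14 [[302.34479973 290.84820699]]
```

View pics/c5.png

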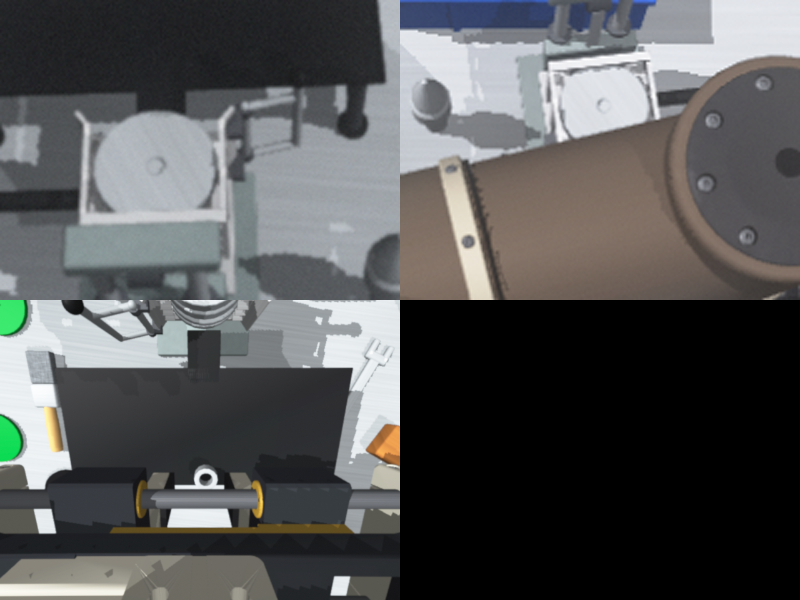

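The deck is clear, the rims are stacked in line, and the thick disc is home. I locate the knob in the wrist image (about (115,10)) by its dark blob.

Run:
```python
from h import *
g=cv2.imread("pics/w5.png",0)[0:40,85:150]
m=(g<55).astype(np.uint8);n,l,s,c=cv2.connectedComponentsWithStats(m)
for i in range(1,n):
    if s[i,4]>30:print(s[i],c[i]+[85,0])
for r in m[:30:2]:print("".join(".#"[v] for v in r))
M=ctrl.camera_model("wrist")
for a in(2.8,2.9,3.0,3.1):
  k=W(-.046-.042*np.sin(a),.068-.042*np.cos(a),.191);print(a,proj(M,k),k)
```

```text
[ 15   0  35  23 612] [118.32843137  10.08823529]
...............##......#######################...................
...............###.....#######################...................
...............#####.##########################..................
................################################.................
.................###############################.................
..................###############################................
...................###############################...............
.....................############################................
......................###########################................
.........................#######################.................
............................###################..................
.................................########........................
.................................................................
.................................................................
.................................................................
2.8 [[116.94065637  11.25051762]] [0.58990242 0.03367309 0.191     ]
2.9 [[113.25711098   2.08772532]] [0.59374714 0.03535933 0.191     ]
3.0 [[110.30571844  -7.42427432]] [0.597741   0.03665332 0.191     ]
3.1 [[108.12977725 -17.19979048]] [0.60184409 0.03754213 0.191     ]
```

Call:
{"api": "step_arm", "payload": {"rows": [[0.545,[25,23.5,3],[0,0,0]],[0.545,[50,47,6],[0,0,0]],[0.545,[75,70,6],[0,0,0]],[0.545,[100,94,6],[0,0,0]],[0.545,[126,117.5,6],[0,0,0]]]}}

```text
clock: 30.92
tool_pos: [0.5914, 0.0342, 0.2352]
orientation: [180.0, 0.1, 6.9]
force: [0.3, -0.8, -0.2]
opening: 0.04
gripper_force: 0.0
```

Call:
{"api": "step_arm", "payload": {"rows": [[0.545,[0,0,0],[0,0,0]],[0.545,[0,0,-15],[0,0,0]],[0.545,[0,0,-35],[0,0,0]],[0.545,[0,0,-50],[0,0,0]],[0.545,[0,0,-56],[0,0,0]]]}}

```text
clock: 31.33
tool_pos: [0.589, 0.0327, 0.1767]
orientation: [179.9, 0.3, 6.9]
force: [-1.1, -0.5, -0.8]
opening: 0.0402
gripper_force: 0.0
```

Call:
{"api": "step_arm", "payload": {"rows": [[0.7,[0,0,0],[0,0,0]],[1,[0,0,0],[0,0,0]],[1,[0,0,0],[0,0,0]],[1,[0,0,0],[0,0,0]],[1,[0,0,0],[0,0,0]]]}}

```text
clock: 31.75
tool_pos: [0.5908, 0.0351, 0.1817]
orientation: [-179.8, -0.1, 6.9]
force: [-1.3, 7.6, 1.2]
opening: 0.0138
gripper_force: 30.0
```

Run:
```python
from h import *
f=lambda a:(W(-.046-.042*np.sin(a),.068-.042*np.cos(a))*1e3)[:2]
A=np.linspace(2.83,0,21)
for i in range(0,20,5):print([(f(A[i+j])-f(A[i])).round(1).tolist() for j in range(1,6)])
print(f(0),f(2.83))
```

```text
[[-5.2, -2.9], [-9.9, -6.4], [-14.1, -10.6], [-17.7, -15.4], [-20.5, -20.6]]
[[-2.1, -5.6], [-3.4, -11.4], [-3.8, -17.3], [-3.4, -23.2], [-2.2, -29.0]]
[[2.0, -5.6], [4.8, -10.8], [8.3, -15.6], [12.5, -19.9], [17.2, -23.5]]
[[5.2, -2.9], [10.7, -5.1], [16.5, -6.5], [22.4, -7.0], [28.3, -6.7]]
[613.77322854 -45.58815971] [591.03786161  34.21921824]
```

Call:
{"api": "step_arm", "payload": {"rows": [[1,[-5.2,-2.9,0],[0,0,0]],[1,[-9.9,-6.4,0],[0,0,0]],[1,[-14.1,-10.6,0],[0,0,0]],[1,[-17.7,-15.4,0],[0,0,0]],[1,[-20.5,-20.6,0],[0,0,0]]]}}

```text
clock: 32.17
tool_pos: [0.5655, 0.0172, 0.18]
orientation: [-179.5, 0.3, 7.0]
force: [-22.4, 26.1, 4.1]
opening: 0.0138
gripper_force: 30.0
```

Knob is gripped off-centre at the pad edge, so I release, re-centre and regrip.

Call:
{"api": "step_arm", "payload": {"rows": [[0.545,[0,0,0],[0,0,0]],[0.545,[0,0,0],[0,0,0]],[0.545,[0,0,0],[0,0,0]],[0.545,[0,0,0],[0,0,0]],[0.545,[3,3,0],[0,0,0]]]}}

```text
clock: 32.58
tool_pos: [0.5729, 0.015, 0.1813]
orientation: [180.0, -0.1, 6.9]
force: [0.2, 0.3, 0.3]
opening: 0.0384
gripper_force: 0.0
```

Call:
{"api": "step_arm", "payload": {"rows": [[0.545,[0,0,0],[0,0,0]],[0.545,[0,0,0],[0,0,0]],[0.545,[0,0,0],[0,0,0]],[0.545,[0,0,0],[0,0,0]],[0.545,[0,0,0],[0,0,0]]]}}

```text
clock: 33.0
tool_pos: [0.5727, 0.0153, 0.1807]
orientation: [180.0, 0.0, 6.9]
force: [-0.2, -0.3, -0.0]
opening: 0.0398
gripper_force: 0.0
```

Run:
```python
from h import *
o=ctrl.get_obs();print(o["tool_pos"],o["force"])
I=ctrl.snapshot("scene")[:,:,::-1];w=ctrl.snapshot("wrist")[:,:,::-1]
O=np.zeros((480,800,3),np.uint8);O[:,:400]=cv2.resize(I[220:340,240:340],(400,480),interpolation=cv2.INTER_CUBIC);O[:300,400:]=cv2.resize(w,(400,300))
cv2.imwrite("pics/c6.png",O);S=ctrl.camera_model("scene")
for a in(2.2,2.4,2.6,2.8):print(a,W(-.046-.042*np.sin(a),.068-.042*np.cos(a)),(proj(S,W(-.046-.042*np.sin(a),.068-.042*np.cos(a),.191))-[240,220])*4)
```

```text
[0.57274816 0.0152656  0.18065829] [-0.20595953 -0.33429311 -0.03375079]
2.2 [0.57196624 0.01651182 0.        ] [[310.27870298 138.46494581]]
2.4 [0.57675293 0.02339751 0.        ] [[327.56323038 150.70907503]]
2.6 [0.58281218 0.02919497 0.        ] [[341.80165585 165.75410381]]
2.8 [0.58990242 0.03367309 0.        ] [[352.41340564 183.0568746 ]]
```

View pics/c6.png

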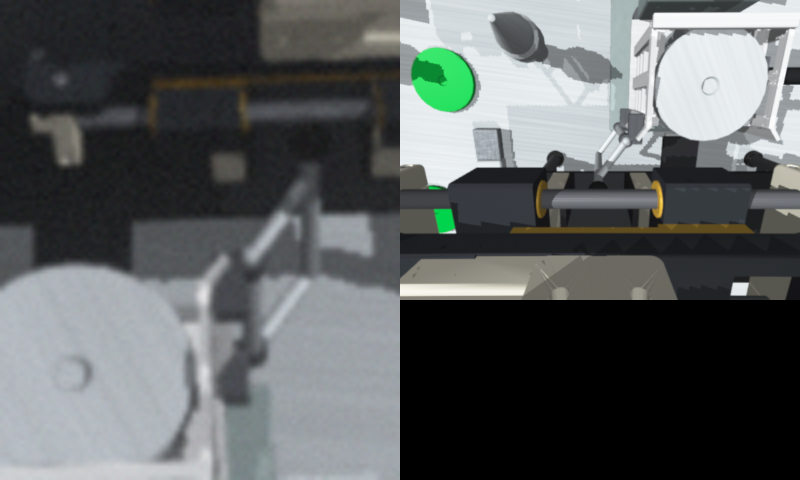

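Knob at crop (309,138) means a = 2.2, world (0.572, 0.0165), so the tool is now centred on it. I regrip and follow the arc from there.

Call:
{"api": "step_arm", "payload": {"rows": [[1,[0,0.5,0],[0,0,0]],[1,[0,0.5,0],[0,0,0]],[1,[0,0.5,0],[0,0,0]],[1,[0,0.5,0],[0,0,0]],[1,[0,0.5,0],[0,0,0]]]}}

```text
clock: 33.52
tool_pos: [0.5726, 0.0161, 0.1807]
orientation: [-180.0, 0.0, 6.9]
force: [-1.5, 1.1, 0.6]
opening: 0.0137
gripper_force: 30.0
```

Run:
```python
from h import *
f=lambda a:(W(-.046-.042*np.sin(a),.068-.042*np.cos(a))*1e3)[:2]
A=np.linspace(2.2,0,21)
for i in range(0,20,5):print([(f(A[i+j])-f(A[i])).round(1).tolist() for j in range(1,6)],f(A[i+5]).round(1))
o=ctrl.get_obs();print(o["tool_pos"],o["opening"],o["force"])
```

```text
[[-2.0, -4.2], [-3.6, -8.5], [-4.6, -13.0], [-5.2, -17.6], [-5.3, -22.2]] [566.7  -5.7]
[[0.4, -4.6], [1.4, -9.1], [2.8, -13.5], [4.8, -17.7], [7.1, -21.7]] [573.8 -27.4]
[[2.8, -3.7], [6.0, -7.0], [9.5, -10.0], [13.3, -12.6], [17.4, -14.8]] [591.2 -42.1]
[[4.3, -1.7], [8.8, -2.9], [13.3, -3.6], [17.9, -3.8], [22.5, -3.5]] [613.8 -45.6]
[0.57263419 0.01605416 0.18071495] 0.013683956668358744 [-1.50021488  1.06310899  0.58423425]
```

Call:
{"api": "step_arm", "payload": {"rows": [[1,[-2,-4.2,0],[0,0,0]],[1,[-3.6,-8.5,0],[0,0,0]],[1,[-4.6,-13,0],[0,0,0]],[1,[-5.2,-17.6,0],[0,0,0]],[1,[-5.3,-22.2,0],[0,0,0]]]}}

```text
clock: 33.93
tool_pos: [0.5649, -0.0052, 0.1801]
orientation: [-179.9, 0.2, 7.0]
force: [-7.7, 6.6, 4.5]
opening: 0.0135
gripper_force: 30.0
```

Call:
{"api": "step_arm", "payload": {"rows": [[1,[-0.5,-4.6,0],[0,0,0]],[1,[0,-9.1,0],[0,0,0]],[1,[1.5,-13.5,0],[0,0,0]],[1,[3.4,-17.7,0],[0,0,0]],[1,[5.8,-21.7,0],[0,0,0]]]}}

```text
clock: 34.35
tool_pos: [0.5718, -0.0272, 0.1803]
orientation: [-179.9, 0.1, 7.0]
force: [-6.1, 7.2, 4.3]
opening: 0.0134
gripper_force: 30.0
```

Call:
{"api": "step_arm", "payload": {"rows": [[1,[2.8,-3.7,0],[0,0,0]],[1,[6,-7,0],[0,0,0]],[1,[9.5,-10,0],[0,0,0]],[1,[13.3,-12.6,0],[0,0,0]],[1,[17.4,-14.8,0],[0,0,0]]]}}

```text
clock: 34.77
tool_pos: [0.5893, -0.042, 0.1804]
orientation: [-179.9, 0.1, 7.0]
force: [-7.7, 6.1, 4.6]
opening: 0.0142
gripper_force: 30.0
```

Call:
{"api": "step_arm", "payload": {"rows": [[1,[4.3,-1.7,0],[0,0,0]],[1,[8.8,-2.9,0],[0,0,0]],[1,[13.3,-3.6,0],[0,0,0]],[1,[17.9,-3.8,0],[0,0,0]],[1,[22.5,-3.5,0],[0,0,0]]]}}

```text
clock: 35.18
tool_pos: [0.6114, -0.0458, 0.1804]
orientation: [-179.9, 0.2, 7.0]
force: [-6.8, 4.0, 4.5]
opening: 0.0139
gripper_force: 30.0
```

Call:
{"api": "step_arm", "payload": {"rows": [[1,[1,0.1,0],[0,0,0]],[1,[2,0.3,0],[0,0,0]],[1,[2,0.3,0],[0,0,0]],[1,[2,0.3,0],[0,0,0]],[1,[2,0.3,0],[0,0,0]]]}}

```text
clock: 35.6
tool_pos: [0.6134, -0.0457, 0.1803]
orientation: [-180.0, 0.2, 7.0]
force: [-5.8, 3.4, 2.9]
opening: 0.0138
gripper_force: 30.0
```

Call:
{"api": "step_arm", "payload": {"rows": [[1,[1,0.1,0],[0,0,0]],[1,[2,0.3,0],[0,0,0]],[1,[2,0.3,0],[0,0,0]],[1,[2,0.3,0],[0,0,0]],[1,[2,0.3,0],[0,0,0]]]}}

```text
clock: 36.02
tool_pos: [0.6152, -0.0455, 0.1803]
orientation: [-180.0, 0.2, 7.0]
force: [-5.4, 2.4, 3.8]
opening: 0.0139
gripper_force: 30.0
```

Call:
{"api": "step_arm", "payload": {"rows": [[1,[1,0.1,0],[0,0,0]],[1,[2,0.3,0],[0,0,0]],[1,[2,0.3,0],[0,0,0]],[1,[2,0.3,0],[0,0,0]],[1,[2,0.3,0],[0,0,0]]]}}

```text
clock: 36.43
tool_pos: [0.617, -0.0454, 0.1803]
orientation: [-180.0, 0.2, 6.9]
force: [-7.2, 2.6, 3.3]
opening: 0.0131
gripper_force: 30.0
```

Call:
{"api": "step_arm", "payload": {"rows": [[0.5,[0,0,0],[0,0,0]],[0.5,[0,0,0],[0,0,0]],[0.5,[0,0,0],[0,0,0]],[0.5,[0,0,0],[0,0,0]],[0.5,[0,0,5],[0,0,0]]]}}

```text
clock: 36.85
tool_pos: [0.6188, -0.0455, 0.1849]
orientation: [-180.0, 0.1, 6.9]
force: [0.1, -0.1, -0.2]
opening: 0.0404
gripper_force: 0.0
```

Call:
{"api": "step_arm", "payload": {"rows": [[0.5,[0,0,25],[0,0,0]],[0.5,[0,0,55],[0,0,0]],[0.5,[-35,-4,60],[0,0,0]],[0.5,[-70,-8,60],[0,0,0]],[0.5,[-105,-12,60],[0,0,0]]]}}

```text
clock: 37.27
tool_pos: [0.5136, -0.0576, 0.2463]
orientation: [-180.0, -0.1, 6.9]
force: [-0.7, -0.1, -0.0]
opening: 0.044
gripper_force: 0.0
```

Call:
{"api": "step_arm", "payload": {"rows": [[0.5,[-35,-4,0],[0,0,0]],[0.5,[-70,-8,0],[0,0,0]],[0.5,[-70,-8,0],[0,0,0]],[0.5,[-70,-8,0],[0,0,0]],[0.5,[-70,-8,0],[0,0,0]]]}}

```text
clock: 37.68
tool_pos: [0.4447, -0.0654, 0.2467]
orientation: [-180.0, -0.1, 7.0]
force: [-0.7, 0.5, -0.2]
opening: 0.0436
gripper_force: 0.0
```

Run:
```python
from h import *
for n in("scene","wrist"):
  I=ctrl.snapshot(n);M=ctrl.camera_model(n);g=cv2.cvtColor(I,cv2.COLOR_RGB2GRAY)
  cv2.imwrite(f"pics/{n}7.png",I[:,:,::-1])
  f=lambda a:proj(M,W(-.046-.042*np.sin(a),.068-.042*np.cos(a),.191))[0]
  for a in(0,.1,.2,.4):print(n,a,f(a).round(1))
  c=f(0).round().astype(int);y0,x0=max(c[1]-22,0),c[0]-30;print(x0,y0)
  for r in g[y0:c[1]+22:1 if n=="scene" else 2,x0:c[0]+30]:print("".join("#" if v<60 else "+" if v<100 else "." for v in r))
```

```text
scene 0 [273.2 275.9]
scene 0.1 [273.4 273.4]
scene 0.2 [273.8 270.9]
scene 0.4 [275.4 266.1]
243 254
############################################################
############################################################
############################################################
############################################################
############################################################
############################################################
############################################################
############################################################
############################################################
############################################################
############################################################
############################################################
############################################################
############################################################
############################################################
############################################################
######################
[... 15115 characters left out ...]
.............................
............................................................
............................................................
............................................................
............................................................
............................................................
............................................................
............................................................
............................................................
............................................................
............................................................
............................................................
```

Rod sits at the shut lateral position, but its angle isn't certain in this view. I check it by feel, pressing the closed fingers against the knob towards the stop.

Call:
{"api": "step_arm", "payload": {"rows": [[1,[25,3,-10],[0,0,0]],[1,[50,6,-20],[0,0,0]],[1,[75,9,-30],[0,0,0]],[1,[100,12,-50],[0,0,0]],[1,[125,15,-64],[0,0,0]]]}}

```text
clock: 38.2
tool_pos: [0.5709, -0.0503, 0.1796]
orientation: [180.0, 0.1, 6.9]
force: [-0.3, -0.9, 0.3]
opening: 0.0159
gripper_force: 0.0
```

Call:
{"api": "step_arm", "payload": {"rows": [[1,[4,0.5,0],[0,0,0]],[1,[8,1,0],[0,0,0]],[1,[11,1.4,0],[0,0,0]],[1,[14,1.7,0],[0,0,0]],[1,[17,2.1,0],[0,0,0]]]}}

```text
clock: 38.62
tool_pos: [0.5864, -0.0483, 0.1826]
orientation: [-180.0, -0.1, 6.9]
force: [-0.4, 0.7, 0.6]
opening: 0.0002
gripper_force: 0.0
```

Call:
{"api": "step_arm", "payload": {"rows": [[1,[1.5,0.2,0],[0,0,0]],[1,[3,0.4,0],[0,0,0]],[1,[4.5,0.6,0],[0,0,0]],[1,[6,0.8,0],[0,0,0]],[1,[7,1,0],[0,0,0]]]}}

```text
clock: 39.03
tool_pos: [0.5933, -0.0473, 0.182]
orientation: [-180.0, -0.0, 6.9]
force: [-0.4, 0.0, 0.6]
opening: 0.0003
gripper_force: 0.1
```

Call:
{"api": "step_arm", "payload": {"rows": [[1,[1,0.1,0],[0,0,0]],[1,[2,0.2,0],[0,0,0]],[1,[3,0.4,0],[0,0,0]],[1,[4,0.5,0],[0,0,0]],[1,[4,0.5,0],[0,0,0]]]}}

```text
clock: 39.45
tool_pos: [0.5945, -0.0473, 0.181]
orientation: [-180.0, 0.3, 6.9]
force: [-9.7, 0.4, 4.3]
opening: 0.0005
gripper_force: 4.5
```

Call:
{"api": "step_arm", "payload": {"rows": [[1,[1,0.1,0],[0,0,0]],[1,[2,0.2,0],[0,0,0]],[1,[2,0.2,0],[0,0,0]],[1,[2,0.2,0],[0,0,0]],[1,[2,0.2,0],[0,0,0]]]}}

```text
clock: 39.87
tool_pos: [0.5947, -0.0473, 0.1803]
orientation: [-180.0, 0.5, 6.9]
force: [-12.8, 0.1, 4.1]
opening: 0.0006
gripper_force: 6.4
```

Hard stop at the expected shut position. I back off and hand in.

Call:
{"api": "step_arm", "payload": {"rows": [[1,[-10,-1,0],[0,0,0]],[1,[-25,-3,10],[0,0,0]],[1,[-50,-6,30],[0,0,0]],[1,[-80,-10,50],[0,0,0]],[1,[-110,-13,70],[0,0,0]]]}}

```text
clock: 40.28
tool_pos: [0.4883, -0.0599, 0.2521]
orientation: [180.0, -0.0, 6.9]
force: [0.4, 1.1, 0.6]
opening: 0.0003
gripper_force: 0.0
```

Call:
{"api": "step_arm", "payload": {"rows": [[1,[0,0,0],[0,0,0]],[1,[0,0,0],[0,0,0]],[1,[0,0,0],[0,0,0]],[1,[0,0,0],[0,0,0]],[1,[0,0,0],[0,0,0]]]}}

```text
clock: 40.7
tool_pos: [0.4895, -0.0595, 0.2508]
orientation: [180.0, 0.1, 6.9]
force: [0.1, -0.6, -0.4]
opening: 0.0005
gripper_force: 0.0
```

```bash
python3 -c "
from plant import ctrl
print(ctrl.get_obs()['tool_pos'],ctrl.close_job())"
```

```text
the job is handed in; nothing more can be done
[ 0.48949204 -0.05954682  0.25076722] None
```

I handed the job in at about 41 s: the thick disc went into the tall slot, then the thin disc into the low slot, each pushed to a firm stop, and the retainer was then swung shut (judged by a firm stop at the knob's shut position); the thick disc was confirmed home in pictures, while the thin disc's seat rests on where its push stopped.

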